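# Sweep the coat buttons into the sorting frame

## Task

Clear the craft table: with the fingertips, sweep the three loose wooden buttons along the table top, through the open side of the three-sided wooden sorting frame, and leave all three lying flat and wholly inside it. Only push them: do not pinch them, drag them from on top or lift them, and leave the thread reel, soap and tub standing where they are.

Things in the scene. Friction and masses are not known exactly. Their poses are not given: they have to be found in the camera images.
- frame: Fixed three-sided frame of plywood bars (10 mm thick, 22 mm high) on the table, no floor. Origin: on the table, centre of the enclosed 110 x 170 mm. Its x points from mouth to back: back bar's inner face at x = +55 mm, side bars' inner faces at y = +-85 mm from x = -55 to +55, open mouth at x = -55. The mouth looks to world -y (robot's right), give or take 20 degrees.
- button1_center (a point): Wooden coat button 1 of 3, all alike: loose flat disc of brown wood, 40 mm diameter, 10 mm thick, edges slightly rounded, 14 g, lying flat on the table. This point is its centre, 5 mm above its underside. It slides without rolling and stops at once when the push stops.
- button2_center (a point): Wooden coat button 2 of 3, all alike: loose flat disc of brown wood, 40 mm diameter, 10 mm thick, edges slightly rounded, 14 g, lying flat on the table. This point is its centre, 5 mm above its underside. It slides without rolling and stops at once when the push stops.
- button3_center (a point): Wooden coat button 3 of 3, all alike: loose flat disc of brown wood, 40 mm diameter, 10 mm thick, edges slightly rounded, 14 g, lying flat on the table. This point is its centre, 5 mm above its underside. It slides without rolling and stops at once when the push stops.
- reel: Bystander: thread reel standing upright among the buttons, 34 mm diameter, 42 mm high, pale wooden ends and grey winding, light (45 g) and easily knocked over. Origin at the centre of its underside. Leave it where it is.
- soap: Bystander: bar of off-white soap, 75 x 48 x 24 mm, lying beyond the buttons. Origin at the centre of its underside.
- tub: Bystander: square white food tub with a red lid, 96 x 96 x 45 mm, beyond the work area. Origin at the centre of its underside.

How it is judged:
At the end, for the whole second after the job is handed in: All three buttons rest flat on the table inside the frame (centre at least 12 mm past the line of the mouth and within the three bars, centre less than 12 mm above the table, at rest), and the reel, soap and tub are within 15 mm of where they started (x of button1_center in the frame of frame between -0.043 and 0.055 m and y of button1_center in the frame of frame between -0.085 and 0.085 m and height (world z) of each of button1_center, button2_center, button3_center below 0.012 m and linear speed of each of button1, button2, button3 below 0.02 m/s and x of button2_center in the frame of frame between -0.043 and 0.055 m and y of button2_center in the frame of frame between -0.085 and 0.085 m and x of button3_center in the frame of frame between -0.043 and 0.055 m and y of button3_center in the frame of frame between -0.085 and 0.085 m and distance of each of reel, soap, tub from where it was at the start of the episode below 0.015 m); the robot touches nothing.
It fails at once if a button is lifted off the table (its centre more than 30 mm up) (height (world z) of any of button1_center, button2_center, button3_center above 0.03 m).
It fails at once if a button is pinched between the fingers or dragged from on top (fingers touching it while the grasp point is low over its centre) ((horizontal distance between the grasp point and button1_center below 0.01 m and height (world z) of the grasp point below 0.045 m and contact force between the fingers and button1 above 0.5 N) or (horizontal distance between the grasp point and button2_center below 0.01 m and height (world z) of the grasp point below 0.045 m and contact force between the fingers and button2 above 0.5 N) or (horizontal distance between the grasp point and button3_center below 0.01 m and height (world z) of the grasp point below 0.045 m and contact force between the fingers and button3 above 0.5 N)).
It fails at once if the reel, soap or tub is moved by more than 15 mm (distance of any of reel, soap, tub from where it was at the start of the episode above 0.015 m).
It fails at once if the reel is tipped (angle between reel's own z axis and vertical above 0.35 rad).
It also fails if it takes over 72 s, if anything falls off the work surface, if the arm or the gripper's body presses on something with over 40 N, if the wrist force passes 120 N, or if a joint passes its speed limit or range.

## Robot

A 6-joint arm with a two-finger parallel gripper is mounted at the origin on the work surface. World frame = base frame: x ahead of the robot, y to its left, z up, the work surface at z = 0. Lengths are in m, angles in rad, forces in N, time in s.
With the tool pointing down it reaches from about 0.325 to 0.9 m from the base axis. Payload 3.5 kg.
Tool frame: the origin (TCP) lies at the centre of the arm's flange, where the gripper is bolted on; the fingertips stand 173 mm ahead of it and the grasp point (between the pads) lies 155 mm ahead of it; z points along the fingers, y is the line along which they close (so a half turn about z gives the same grasp; the last joint's range is limited). The gripper opens to 85 mm and grips with 20 to 120 N. Pads are 22 mm wide; open, the fingers measure 114 mm over their backs; the gripper's body (76 mm by 85 mm) begins 54 mm behind the grasp point. The pads swing forward as they close: fully open they stand 13 mm farther back than shut.
Start: joints at [1.049, 0.276, -0.026, 1.268, 0, 1.467], TCP at [0.254, 0.571, 0.405] pointing down, gripper open.
Joint ranges: [-3.12, 3.12], [-0.85, 1.88], [-1.08, 1.24], [-1.95, 2.15], [-1.57, 1.53], [-3.14, 3.14]. Speed limits (rad/s): [2.57, 2.57, 3.14, 3.14, 3.14, 3.14].

## Interface

Orientations are given as a 3x3 rotation matrix whose columns are the frame's x, y, z axes.
In Python, from rig import bot gives the robot as it stands. The module is installed in compiled form; this text tells all that it offers.
- The arm moves only by the shell command python3 -m inch 'ROWS' [FORCE]. ROWS is JSON, a list of rows, each an object of numbers: "grip": the closure in counts, from 0 (fully open) to 255 (shut); "tx", "ty", "tz": the shift along the world's x, y, z in m; "wx", "wy", "wz": the turn, a rotation vector about the world's x, y, z in degrees. A call has exactly 5 rows; each row is the pose to reach, as a shift and turn from the pose commanded when the call began; what a row does not reach only later rows make up. A row lasts 1/12 s, in which the tool goes at most 41.7 mm and 7.16 degrees, less where a joint would pass 70% of its speed; a pose out of reach is approached as far as the arm can. A call with a gripper value outside its range is refused whole. The fingers move at their own pace and stop on an object; FORCE is the grip in N (left out, the last holds). Time passes only in rows, so rows that repeat a pose let the fingers close, or fill a call up. It gives the time, the measured TCP pose, the force, the opening and the grip force at its end, in the units of the state.
- bot.state(): the state, without advancing time (a new reading comes with each control period).
- bot.get_image(name): name is "scene" or "side" or "wrist"; returns (picture, depth): 384x512x3 uint8, blue, green, red; 384x512 float32, m along the optical axis (not along the pixel's ray), 0 where there is no reading.
- bot.get_calibration(name): a dict with "intrinsics" (3x3 intrinsics, pixels), "dist" ([k1, k2, p1, p2, k3] as OpenCV has them; the pictures are not rectified), "R" (3x3) and "t" (3): a world point X has camera coordinates R X + t. Camera axes: x right, y down, z forward; pixel columns grow to the right and rows downward; lengths in m; the calibration is good to about 2 mm. A picture is of the moment at which its call begins: read the wrist's pose just before it. get_calibration takes no time and is no camera call; for the wrist camera it gives the pose at the moment of the call.
- bot.close_job(): hands the job in; it is judged then, once.
Trained networks look in the newest picture that a camera, given by its name, has taken for a name from the list of things; names that differ only in an ending like _2 or _b are one class to them, and where a whole thing is asked for, a point or a joint stands for the part that bears it (a point fixed in the world has none). Each returns a list of dicts, best first, with "score" (0 to 1); they miss things now and then, are a little off and sometimes report something else, mostly with a low value. They report only what shows in the picture. A call takes as long as a camera call.
- bot.search_frame(camera, query): "rect" ([left, top, right, bottom] in pixels, round what is visible of it).
- bot.trace(camera, query): "region" (384x512 bool, what is visible of it) and "rect" ([left, top, right, bottom] in pixels, round what is visible of it).
The state is a dict: "clock": time; "joint_positions": joint angles; "joint_velocities": joint speeds; "joint_efforts": joint torques, N m; "ee_pos": TCP position; "ee_rot": TCP orientation; "wrist_force": force on the tool from outside, world axes, zero at the start; "moment": the same for the moment, N m; "gripper_width": finger opening in m; "finger_force": force on a finger pad.
Only numpy, scipy, OpenCV 4.12 (cv2) and the standard library are available. Lean on these libraries where they do the work, as an engineer would, in place of code of your own. Each camera call takes 0.05 s, during which the arm holds its last target. There are 200 camera calls.

## Working session

There is one attempt and no reset: what is moved stays moved. The work goes in short steps, Python scripts to look and compute and a shell command to move; the robot and the scene stay as the last step left them, time stands still between calls to the robot, and variables do not carry over. Pictures are saved under pics/ and viewed, at most 11 in all, crops included, and the job is handed in when it is done.

```bash
mkdir -p pics; cat > h.py <<'E'
import numpy as np,cv2
from rig import bot
def world(cam,uv,z):
    c=bot.get_calibration(cam);K=np.array(c["intrinsics"]);R=np.array(c["R"]);t=np.array(c["t"])
    p=cv2.undistortPoints(np.array(uv,float).reshape(-1,1,2),K,np.array(c["dist"]))[:,0]
    d=np.c_[p,np.ones(len(p))]@R; o=-R.T@t
    return o+d*((z-o[2])/d[:,2])[:,None]
def project(cam,X):
    c=bot.get_calibration(cam);return cv2.projectPoints(np.array(X,float).reshape(-1,1,3),cv2.Rodrigues(np.array(c["R"]))[0],np.array(c["t"]),np.array(c["intrinsics"]),np.array(c["dist"]))[0][:,0]
E
python3 - <<'E'
from h import *
s=bot.state();print(s["clock"],s["ee_pos"],np.round(s["ee_rot"],2).tolist(),s["gripper_width"])
ims=[bot.get_image(n)[0] for n in("scene","side")]
cv2.imwrite("pics/a.png",ims[0]);cv2.imwrite("pics/b.png",ims[1])
for cam in("scene","side"):
  for q,z in(("button1_center",.01),("reel",.0),("soap",.024),("frame",0.022),("tub",.045)):
    for r in bot.trace(cam,q)[:4]:
        m=r["region"];v,u=np.nonzero(m)
        print(cam,q,round(r["score"],2),r["rect"],world(cam,[[u.mean(),v.mean()]],z).round(3).tolist())
E
```

```text
0.0 [0.25397177 0.57063093 0.40356257] [[-0.91, 0.41, -0.0], [0.41, 0.91, -0.0], [0.0, -0.0, -1.0]] 0.08519953188017056
scene button1_center 0.67 [181.2, 192.0, 197.3, 205.9] [[0.462, -0.068, 0.01]]
scene reel 0.88 [223.7, 217.5, 232.1, 237.9] [[0.588, -0.077, 0.0]]
scene soap 0.95 [250.8, 260.6, 291.0, 298.4] [[0.739, -0.123, 0.024]]
scene soap 0.74 [188.8, 274.8, 205.5, 294.1] [[0.63, -0.226, 0.024]]
scene tub 0.87 [305.5, 200.2, 363.2, 258.0] [[0.785, 0.035, 0.045]]
side reel 0.6 [245.0, 219.0, 261.7, 246.6] [[0.604, -0.06, 0.0]]
side soap 0.84 [299.6, 225.1, 338.3, 255.6] [[0.726, -0.136, 0.024]]
side frame 0.68 [181.0, 153.6, 245.5, 175.3] [[0.547, 0.298, 0.022]]
side tub 0.65 [292.4, 176.3, 338.9, 206.2] [[0.767, 0.011, 0.045]]
```

View pics/a.png

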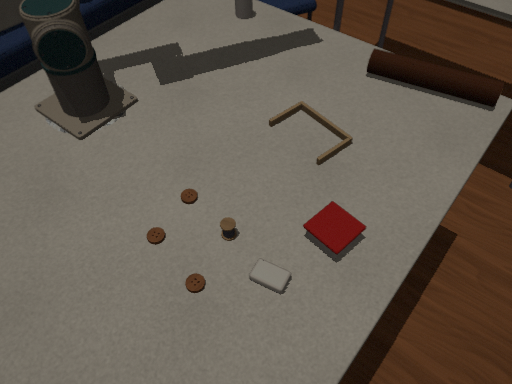

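View pics/b.png

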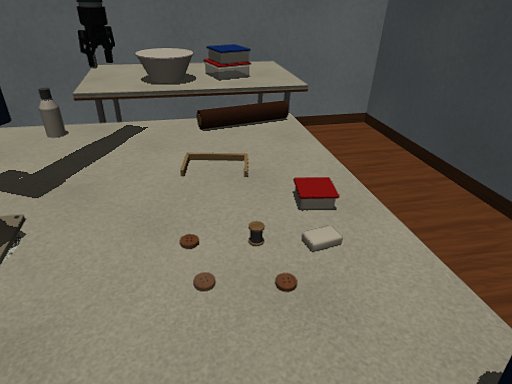

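The scene view shows the buttons at (189,196), (156,236) and (195,283), the reel at (228,229), and the frame with corners (302,104) and (350,136) and mouth ends (270,122) and (319,160). In the side view the buttons are at (189,241), (204,281) and (286,282).

```bash
python3 - <<'E'
from h import *
p=lambda *a:print(world(*a).round(3).tolist())
p("scene",[[189,196],[156,235.5],[195,283]],.007)
p("side",[[189.5,241],[204.5,281],[286,282]],.007)
p("scene",[[270,122],[302,104],[350,136],[319,160]],.022)
p("side",[[182,166],[186,154],[248,154],[247,167]],.022)
p("scene",[[228,222]],.042);p("side",[[257,225]],.042)
p("scene",[[229.5,235]],.0);p("side",[[256.5,241]],.0)
E
```

```text
[[0.46, -0.066, 0.007], [0.478, -0.189, 0.007], [0.623, -0.221, 0.007]]
[[0.459, -0.07, 0.007], [0.477, -0.193, 0.007], [0.622, -0.225, 0.007]]
[[0.468, 0.237, 0.022], [0.494, 0.347, 0.022], [0.661, 0.318, 0.022], [0.643, 0.201, 0.022]]
[[0.465, 0.26, 0.022], [0.482, 0.341, 0.022], [0.668, 0.307, 0.022], [0.646, 0.219, 0.022]]
[[0.597, -0.084, 0.042]]
[[0.599, -0.09, 0.042]]
[[0.601, -0.088, 0.0]]
[[0.599, -0.089, 0.0]]
```

```bash
R='' 
python3 -m inch '[{"grip":190,"tx":0.049,"ty":-0.174,"wz":-18.8},{"grip":190,"tx":0.049,"ty":-0.174,"wz":-18.8},{"grip":190,"tx":0.049,"ty":-0.174,"wz":-18.8},{"grip":190,"tx":0.049,"ty":-0.174,"wz":-18.8},{"grip":190,"tx":0.049,"ty":-0.174,"wz":-18.8}]' 20
python3 -m inch '[{"grip":190,"tx":0.049,"ty":-0.174,"wz":-18.8},{"grip":190,"tx":0.049,"ty":-0.174,"wz":-18.8},{"grip":190,"tx":0.049,"ty":-0.174,"wz":-18.8},{"grip":190,"tx":0.049,"ty":-0.174,"wz":-18.8},{"grip":190,"tx":0.049,"ty":-0.174,"wz":-18.8}]'
python3 -m inch '[{"grip":190,"tx":0.049,"ty":-0.174,"wz":-18.8},{"grip":190,"tx":0.049,"ty":-0.174,"wz":-18.8},{"grip":190,"tx":0.049,"ty":-0.174,"wz":-18.8},{"grip":190,"tx":0.049,"ty":-0.174,"wz":-18.8},{"grip":190,"tx":0.049,"ty":-0.174,"wz":-18.8}]'
python3 -m inch '[{"grip":190,"tx":0.05,"ty":-0.174,"wz":-18.8},{"grip":190,"tx":0.05,"ty":-0.174,"wz":-18.8},{"grip":190,"tx":0.05,"ty":-0.174,"wz":-18.8},{"grip":190,"tx":0.05,"ty":-0.174,"wz":-18.8},{"grip":190,"tx":0.05,"ty":-0.174,"wz":-18.8}]'
python3 - <<'E'
from h import *
s=bot.state();print(s["clock"],s["ee_pos"],np.round(s["ee_rot"],3).tolist(),s["gripper_width"],s["joint_positions"])
im=bot.get_image("wrist")[0];cv2.imwrite("pics/c.png",im)
for r in bot.trace("wrist","button1_center")[:4]:
    v,u=np.nonzero(r["region"]);print(r["score"],r["rect"],world("wrist",[[u.mean(),v.mean()]],.008).round(3).tolist())
E
```

```text
0.6 [0.2541661  0.57096436 0.40473855] [[-0.914, 0.407, 0.0], [0.407, 0.914, 0.0], [0.0, 0.0, -1.0]] 0.08578534565025955 [ 1.04859317e+00  2.76350945e-01 -2.64110909e-02  1.26802331e+00
  3.11520440e-06  1.46739927e+00]invalid input at $[0]: expected keys grip, tx, ty, tz, wx, wy, wz
invalid input at $[0]: expected keys grip, tx, ty, tz, wx, wy, wz
invalid input at $[0]: expected keys grip, tx, ty, tz, wx, wy, wz
invalid input at $[0]: expected keys grip, tx, ty, tz, wx, wy, wz
```

View pics/c.png

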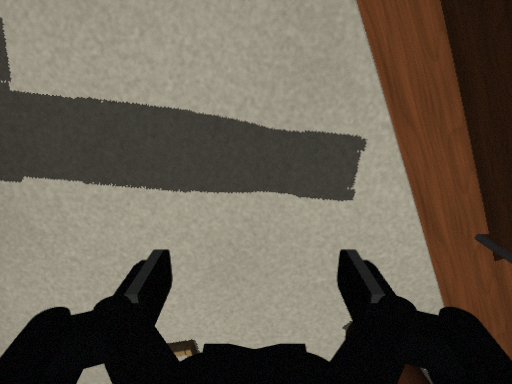

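The arm has not moved: the calls were refused because every row needs all seven keys. The wrist view shows only bare table between the open fingers.

```bash
python3 -m inch '[{"grip":190,"tx":0.049,"ty":-0.174,"tz":0,"wx":0,"wy":0,"wz":-18.8},{"grip":190,"tx":0.049,"ty":-0.174,"tz":0,"wx":0,"wy":0,"wz":-18.8},{"grip":190,"tx":0.049,"ty":-0.174,"tz":0,"wx":0,"wy":0,"wz":-18.8},{"grip":190,"tx":0.049,"ty":-0.174,"tz":0,"wx":0,"wy":0,"wz":-18.8},{"grip":190,"tx":0.049,"ty":-0.174,"tz":0,"wx":0,"wy":0,"wz":-18.8}]' 20
python3 -m inch '[{"grip":190,"tx":0.049,"ty":-0.174,"tz":0,"wx":0,"wy":0,"wz":-18.8},{"grip":190,"tx":0.049,"ty":-0.174,"tz":0,"wx":0,"wy":0,"wz":-18.8},{"grip":190,"tx":0.049,"ty":-0.174,"tz":0,"wx":0,"wy":0,"wz":-18.8},{"grip":190,"tx":0.049,"ty":-0.174,"tz":0,"wx":0,"wy":0,"wz":-18.8},{"grip":190,"tx":0.049,"ty":-0.174,"tz":0,"wx":0,"wy":0,"wz":-18.8}]'
python3 -m inch '[{"grip":190,"tx":0.049,"ty":-0.174,"tz":0,"wx":0,"wy":0,"wz":-18.8},{"grip":190,"tx":0.049,"ty":-0.174,"tz":0,"wx":0,"wy":0,"wz":-18.8},{"grip":190,"tx":0.049,"ty":-0.174,"tz":0,"wx":0,"wy":0,"wz":-18.8},{"grip":190,"tx":0.049,"ty":-0.174,"tz":0,"wx":0,"wy":0,"wz":-18.8},{"grip":190,"tx":0.049,"ty":-0.174,"tz":0,"wx":0,"wy":0,"wz":-18.8}]'
python3 -m inch '[{"grip":190,"tx":0.05,"ty":-0.174,"tz":0,"wx":0,"wy":0,"wz":-18.8},{"grip":190,"tx":0.05,"ty":-0.174,"tz":0,"wx":0,"wy":0,"wz":-18.8},{"grip":190,"tx":0.05,"ty":-0.174,"tz":0,"wx":0,"wy":0,"wz":-18.8},{"grip":190,"tx":0.05,"ty":-0.174,"tz":0,"wx":0,"wy":0,"wz":-18.8},{"grip":190,"tx":0.05,"ty":-0.174,"tz":0,"wx":0,"wy":0,"wz":-18.8}]'
python3 - <<'E'
from h import *
s=bot.state();print(s["clock"],s["ee_pos"],np.round(s["ee_rot"],3).tolist(),s["gripper_width"],s["joint_positions"].round(2))
im=bot.get_image("wrist")[0];cv2.imwrite("pics/c2.png",im)
for r in bot.trace("wrist","button1_center")[:4]:
    v,u=np.nonzero(r["region"]);print(r["score"],r["rect"],world("wrist",[[u.mean(),v.mean()]],.008).round(3).tolist())
E
```

```text
clock: 1.12
ee_pos: [0.3032, 0.3931, 0.4045]
ee_rot: [[-0.732, 0.681, -0.001], [0.681, 0.732, -0.003], [-0.002, -0.002, -1.0]]
wrist_force: [-0.2, -0.4, -0.3]
gripper_width: 0.0254
finger_force: 0.0
clock: 1.53
ee_pos: [0.3526, 0.2198, 0.405]
ee_rot: [[-0.473, 0.881, 0.001], [0.881, 0.473, -0.001], [-0.002, 0.0, -1.0]]
wrist_force: [-1.3, 0.8, -0.1]
gripper_width: 0.022
finger_force: 0.0
clock: 1.95
ee_pos: [0.4025, 0.0454, 0.4054]
ee_rot: [[-0.162, 0.987, 0.003], [0.987, 0.162, -0.002], [-0.002, 0.002, -1.0]]
wrist_force: [0.3, 0.5, -0.1]
gripper_width: 0.0214
finger_force: 0.0
clock: 2.37
ee_pos: [0.4529, -0.1293, 0.4053]
ee_rot: [[0.164, 0.987, 0.003], [0.987, -0.164, -0.003], [-0.002, 0.003, -1.0]]
wrist_force: [1.4, -0.6, 0.2]
gripper_width: 0.0218
finger_force: 0.0
2.3667 [ 0.45292085 -0.12934102  0.40528804] [[0.164, 0.987, 0.003], [0.987, -0.164, -0.003], [-0.002, 0.003, -1.0]] 0.021823347101431096 [-0.42 -0.   -0.35  1.22 -0.    1.32]
0.92 [236.0, 94.2, 267.0, 129.4] [[0.459, -0.062, 0.008]]
```

View pics/c2.png

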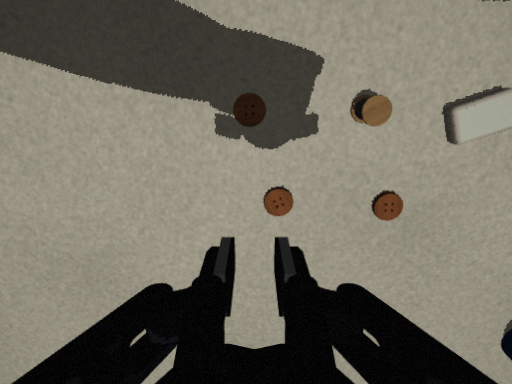

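The wrist view shows button A at (250,109), B at (279,202), C at (388,207) and the reel top at (377,110). Checking these against the earlier estimates.

```bash
python3 - <<'E'
from h import *
print(world("wrist",[[250,109],[279,202],[388,207]],.007).round(3).tolist(),world("wrist",[[377,110]],.042).round(3), world("wrist",[[452,142]],.0).round(3))
E
```

```text
[[0.46, -0.062, 0.007], [0.478, -0.187, 0.007], [0.623, -0.218, 0.007]] [[ 0.598 -0.084  0.042]] [[ 0.709 -0.144  0.   ]]
```

```bash
python3 -m inch '[{"grip":190,"tx":0,"ty":0,"tz":-0.04,"wx":0,"wy":0,"wz":0},{"grip":190,"tx":0,"ty":0,"tz":-0.08,"wx":0,"wy":0,"wz":0},{"grip":190,"tx":0,"ty":0,"tz":-0.12,"wx":0,"wy":0,"wz":0},{"grip":190,"tx":0,"ty":0,"tz":-0.15,"wx":0,"wy":0,"wz":0},{"grip":190,"tx":0,"ty":0,"tz":-0.17,"wx":0,"wy":0,"wz":0}]'
python3 -m inch '[{"grip":190,"tx":0,"ty":0,"tz":-0.02,"wx":0,"wy":0,"wz":0},{"grip":190,"tx":0,"ty":0,"tz":-0.04,"wx":0,"wy":0,"wz":0},{"grip":190,"tx":0,"ty":0,"tz":-0.05,"wx":0,"wy":0,"wz":0},{"grip":190,"tx":0,"ty":0,"tz":-0.057,"wx":0,"wy":0,"wz":0},{"grip":190,"tx":0,"ty":0,"tz":-0.057,"wx":0,"wy":0,"wz":0}]'
python3 - <<'E'
from h import *
cv2.imwrite("pics/d.png",cv2.resize(bot.get_image("side")[0][170:310,130:310],None,fx=4,fy=4)[:600])
E
```

```text
clock: 2.88
ee_pos: [0.4491, -0.1226, 0.2315]
ee_rot: [[0.158, 0.987, -0.005], [0.987, -0.158, 0.003], [0.002, -0.005, -1.0]]
wrist_force: [0.4, -0.1, -0.4]
gripper_width: 0.0219
finger_force: 0.0
clock: 3.3
ee_pos: [0.4506, -0.1239, 0.1768]
ee_rot: [[0.159, 0.987, -0.002], [0.987, -0.159, 0.001], [0.001, -0.002, -1.0]]
wrist_force: [0.2, 0.0, -0.6]
gripper_width: 0.0218
finger_force: 0.0
```

View pics/d.png

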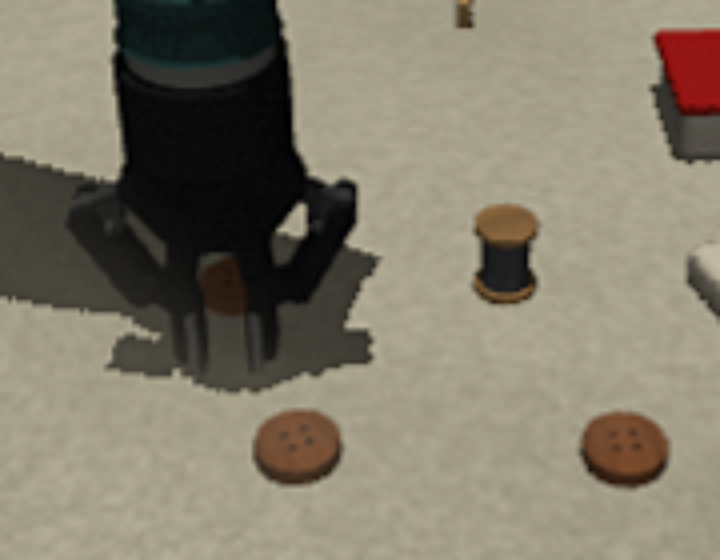

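The closed fingers stand near the table at crop (190–270, 360), with button A centred ahead of them at (225,285) and B behind them. Pushing A.

```bash
python3 -m inch '[{"grip":190,"tx":0.003,"ty":0.019,"tz":0,"wx":0,"wy":0,"wz":0},{"grip":190,"tx":0.006,"ty":0.038,"tz":0,"wx":0,"wy":0,"wz":0},{"grip":190,"tx":0.009,"ty":0.057,"tz":0,"wx":0,"wy":0,"wz":0},{"grip":190,"tx":0.012,"ty":0.076,"tz":0,"wx":0,"wy":0,"wz":0},{"grip":190,"tx":0.015,"ty":0.095,"tz":0,"wx":0,"wy":0,"wz":0}]'
python3 -m inch '[{"grip":190,"tx":0.003,"ty":0.019,"tz":0,"wx":0,"wy":0,"wz":0},{"grip":190,"tx":0.006,"ty":0.038,"tz":0,"wx":0,"wy":0,"wz":0},{"grip":190,"tx":0.009,"ty":0.057,"tz":0,"wx":0,"wy":0,"wz":0},{"grip":190,"tx":0.012,"ty":0.076,"tz":0,"wx":0,"wy":0,"wz":0},{"grip":190,"tx":0.015,"ty":0.095,"tz":0,"wx":0,"wy":0,"wz":0}]'
python3 - <<'E'
from h import *
cv2.imwrite("pics/e.png",bot.get_image("scene")[0])
for c in("scene","side"):
  bot.get_image(c)
  for r in bot.trace(c,"button1_center")[:4]:
    v,u=np.nonzero(r["region"]);print(c,r["score"],r["rect"],world(c,[[u.mean(),v.mean()]],.007).round(3).tolist())
E
```

```text
clock: 3.77
ee_pos: [0.4672, -0.0292, 0.1794]
ee_rot: [[0.16, 0.987, 0.003], [0.987, -0.16, -0.001], [-0.0, 0.003, -1.0]]
wrist_force: [0.8, -0.2, -0.2]
gripper_width: 0.0218
finger_force: 0.0
clock: 4.18
ee_pos: [0.4822, 0.0661, 0.1795]
ee_rot: [[0.16, 0.987, 0.003], [0.987, -0.16, 0.0], [0.001, 0.003, -1.0]]
wrist_force: [0.7, -0.2, 0.4]
gripper_width: 0.0216
finger_force: 0.0
side 0.41 [189.2, 194.9, 197.5, 205.0] [[0.484, 0.096, 0.007]]
```

View pics/e.png

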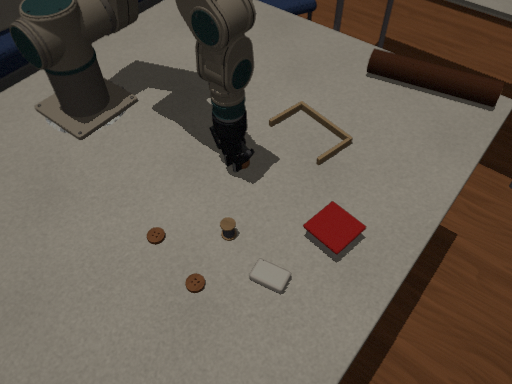

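A rides in the cradle as predicted (side camera puts it at (0.484, 0.096)), and the bystanders are untouched. Finishing A, then going back behind B.

```bash
python3 -m inch '[{"grip":190,"tx":0.003,"ty":0.019,"tz":-0.001,"wx":0,"wy":0,"wz":0},{"grip":190,"tx":0.006,"ty":0.038,"tz":-0.001,"wx":0,"wy":0,"wz":0},{"grip":190,"tx":0.009,"ty":0.057,"tz":-0.001,"wx":0,"wy":0,"wz":0},{"grip":190,"tx":0.012,"ty":0.076,"tz":-0.001,"wx":0,"wy":0,"wz":0},{"grip":190,"tx":0.015,"ty":0.096,"tz":-0.001,"wx":0,"wy":0,"wz":0}]'
python3 -m inch '[{"grip":190,"tx":0.003,"ty":0.019,"tz":0,"wx":0,"wy":0,"wz":0},{"grip":190,"tx":0.006,"ty":0.038,"tz":0,"wx":0,"wy":0,"wz":0},{"grip":190,"tx":0.009,"ty":0.057,"tz":0,"wx":0,"wy":0,"wz":0},{"grip":190,"tx":0.012,"ty":0.076,"tz":0,"wx":0,"wy":0,"wz":0},{"grip":190,"tx":0.015,"ty":0.096,"tz":0,"wx":0,"wy":0,"wz":0}]'
python3 -m inch '[{"grip":190,"tx":-0.003,"ty":-0.02,"tz":0,"wx":0,"wy":0,"wz":0},{"grip":190,"tx":-0.006,"ty":-0.04,"tz":0,"wx":0,"wy":0,"wz":0},{"grip":190,"tx":-0.008,"ty":-0.05,"tz":0.02,"wx":0,"wy":0,"wz":0},{"grip":190,"tx":-0.008,"ty":-0.05,"tz":0.05,"wx":0,"wy":0,"wz":0},{"grip":190,"tx":-0.008,"ty":-0.05,"tz":0.08,"wx":0,"wy":0,"wz":0}]'
python3 -m inch '[{"grip":190,"tx":-0.003,"ty":-0.03,"tz":0,"wx":0,"wy":0,"wz":0},{"grip":190,"tx":-0.006,"ty":-0.06,"tz":0,"wx":0,"wy":0,"wz":0},{"grip":190,"tx":-0.009,"ty":-0.09,"tz":0,"wx":0,"wy":0,"wz":0},{"grip":190,"tx":-0.011,"ty":-0.12,"tz":0,"wx":0,"wy":0,"wz":0},{"grip":190,"tx":-0.013,"ty":-0.152,"tz":0,"wx":0,"wy":0,"wz":0}]'
python3 -m inch '[{"grip":190,"tx":-0.003,"ty":-0.03,"tz":0,"wx":0,"wy":0,"wz":0},{"grip":190,"tx":-0.006,"ty":-0.06,"tz":0,"wx":0,"wy":0,"wz":0},{"grip":190,"tx":-0.009,"ty":-0.09,"tz":0,"wx":0,"wy":0,"wz":0},{"grip":190,"tx":-0.011,"ty":-0.12,"tz":0,"wx":0,"wy":0,"wz":0},{"grip":190,"tx":-0.013,"ty":-0.152,"tz":0,"wx":0,"wy":0,"wz":0}]'
python3 -m inch '[{"grip":190,"tx":-0.003,"ty":-0.03,"tz":0,"wx":0,"wy":0,"wz":0},{"grip":190,"tx":-0.006,"ty":-0.06,"tz":0,"wx":0,"wy":0,"wz":0},{"grip":190,"tx":-0.009,"ty":-0.09,"tz":0,"wx":0,"wy":0,"wz":-1},{"grip":190,"tx":-0.011,"ty":-0.12,"tz":0,"wx":0,"wy":0,"wz":-1.5},{"grip":190,"tx":-0.013,"ty":-0.152,"tz":0,"wx":0,"wy":0,"wz":-1.5}]'
python3 - <<'E'
from h import *
cv2.imwrite("pics/f.png",bot.get_image("scene")[0])
for c in("scene","side"):
  bot.get_image(c)
  for r in bot.trace(c,"button1_center")[:4]:
    v,u=np.nonzero(r["region"]);print(c,r["score"],r["rect"],world(c,[[u.mean(),v.mean()]],.007).round(3).tolist())
E
```

```text
clock: 4.85
ee_pos: [0.4965, 0.1606, 0.1771]
ee_rot: [[0.162, 0.987, 0.0], [0.987, -0.162, -0.0], [-0.0, 0.0, -1.0]]
wrist_force: [0.1, -0.4, -0.6]
gripper_width: 0.0217
finger_force: 0.1
clock: 5.27
ee_pos: [0.5116, 0.2567, 0.177]
ee_rot: [[0.162, 0.987, 0.0], [0.987, -0.162, -0.001], [-0.001, 0.0, -1.0]]
wrist_force: [-0.2, -1.0, -0.0]
gripper_width: 0.0219
finger_force: 0.1
clock: 5.68
ee_pos: [0.5023, 0.2049, 0.2566]
ee_rot: [[0.162, 0.987, -0.004], [0.987, -0.162, -0.001], [-0.002, -0.003, -1.0]]
wrist_force: [0.1, 0.9, 0.1]
gripper_width: 0.0215
finger_force: 0.0
clock: 6.1
ee_pos: [0.4897, 0.0529, 0.2572]
ee_rot: [[0.161, 0.987, 0.001], [0.987, -0.161, -0.0], [-0.0, 0.001, -1.0]]
wrist_force: [-0.5, 0.0, 0.1]
gripper_width: 0.0217
finger_force: 0.0
clock: 6.52
ee_pos: [0.4762, -0.0993, 0.2571]
ee_rot: [[0.161, 0.987, 0.0], [0.987, -0.161, -0.0], [-0.0, 0.0, -1.0]]
wrist_force: [0.8, -0.2, -0.3]
gripper_width: 0.0218
finger_force: 0.0
clock: 6.93
ee_pos: [0.4629, -0.2512, 0.257]
ee_rot: [[0.188, 0.982, -0.0], [0.982, -0.188, -0.0], [-0.0, -0.0, -1.0]]
wrist_force: [1.5, 0.1, 0.4]
gripper_width: 0.022
finger_force: 0.0
scene 0.72 [186.1, 275.9, 203.7, 292.7] [[0.623, -0.22, 0.007]]
```

View pics/f.png

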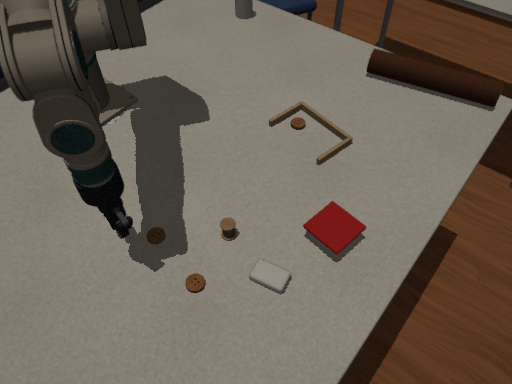

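A now lies inside the frame at (298,124), well clear of the left bar. The arm is behind B, so B is next.

```bash
python3 -m inch '[{"grip":190,"tx":0.003,"ty":0,"tz":-0.025,"wx":0,"wy":0,"wz":0},{"grip":190,"tx":0.003,"ty":0,"tz":-0.05,"wx":0,"wy":0,"wz":0},{"grip":190,"tx":0.003,"ty":0,"tz":-0.07,"wx":0,"wy":0,"wz":0},{"grip":190,"tx":0.003,"ty":0,"tz":-0.08,"wx":0,"wy":0,"wz":0},{"grip":190,"tx":0.003,"ty":0,"tz":-0.08,"wx":0,"wy":0,"wz":0}]'
python3 -m inch '[{"grip":190,"tx":0.004,"ty":0.02,"tz":0,"wx":0,"wy":0,"wz":0},{"grip":190,"tx":0.008,"ty":0.04,"tz":0,"wx":0,"wy":0,"wz":0},{"grip":190,"tx":0.012,"ty":0.06,"tz":0,"wx":0,"wy":0,"wz":0},{"grip":190,"tx":0.016,"ty":0.08,"tz":0,"wx":0,"wy":0,"wz":0},{"grip":190,"tx":0.02,"ty":0.1,"tz":0,"wx":0,"wy":0,"wz":0}]'
python3 -m inch '[{"grip":190,"tx":0.004,"ty":0.02,"tz":0,"wx":0,"wy":0,"wz":0},{"grip":190,"tx":0.008,"ty":0.04,"tz":0,"wx":0,"wy":0,"wz":0},{"grip":190,"tx":0.012,"ty":0.06,"tz":0,"wx":0,"wy":0,"wz":0},{"grip":190,"tx":0.016,"ty":0.08,"tz":0,"wx":0,"wy":0,"wz":0},{"grip":190,"tx":0.02,"ty":0.1,"tz":0,"wx":0,"wy":0,"wz":0}]'
python3 -m inch '[{"grip":190,"tx":0.004,"ty":0.02,"tz":0,"wx":0,"wy":0,"wz":0},{"grip":190,"tx":0.008,"ty":0.04,"tz":0,"wx":0,"wy":0,"wz":0},{"grip":190,"tx":0.012,"ty":0.06,"tz":0,"wx":0,"wy":0,"wz":0},{"grip":190,"tx":0.016,"ty":0.08,"tz":0,"wx":0,"wy":0,"wz":0},{"grip":190,"tx":0.02,"ty":0.1,"tz":0,"wx":0,"wy":0,"wz":0}]'
python3 -m inch '[{"grip":190,"tx":0.004,"ty":0.02,"tz":0,"wx":0,"wy":0,"wz":0},{"grip":190,"tx":0.008,"ty":0.04,"tz":0,"wx":0,"wy":0,"wz":0},{"grip":190,"tx":0.012,"ty":0.06,"tz":0,"wx":0,"wy":0,"wz":0},{"grip":190,"tx":0.016,"ty":0.08,"tz":0,"wx":0,"wy":0,"wz":0},{"grip":190,"tx":0.02,"ty":0.1,"tz":0,"wx":0,"wy":0,"wz":0}]'
python3 - <<'E'
from h import *
cv2.imwrite("pics/g.png",bot.get_image("side")[0])
E
```

```text
clock: 7.6
ee_pos: [0.4663, -0.2474, 0.175]
ee_rot: [[0.184, 0.983, -0.003], [0.983, -0.184, 0.002], [0.002, -0.003, -1.0]]
wrist_force: [-0.9, -0.2, 0.8]
gripper_width: 0.0217
finger_force: 0.0
clock: 8.02
ee_pos: [0.4876, -0.1477, 0.1778]
ee_rot: [[0.185, 0.983, 0.001], [0.983, -0.185, -0.0], [-0.0, 0.001, -1.0]]
wrist_force: [-0.9, 0.0, -0.1]
gripper_width: 0.0217
finger_force: 0.0
clock: 8.43
ee_pos: [0.5075, -0.0475, 0.1779]
ee_rot: [[0.185, 0.983, 0.001], [0.983, -0.185, -0.0], [-0.0, 0.001, -1.0]]
wrist_force: [-0.1, 0.1, 0.0]
gripper_width: 0.0217
finger_force: 0.0
clock: 8.85
ee_pos: [0.5273, 0.0526, 0.1779]
ee_rot: [[0.185, 0.983, 0.001], [0.983, -0.185, -0.0], [0.0, 0.001, -1.0]]
wrist_force: [0.5, -0.1, 0.7]
gripper_width: 0.0215
finger_force: 0.0
clock: 9.27
ee_pos: [0.5472, 0.1527, 0.1779]
ee_rot: [[0.185, 0.983, 0.001], [0.983, -0.185, 0.0], [0.0, 0.001, -1.0]]
wrist_force: [0.9, 0.5, 0.1]
gripper_width: 0.0215
finger_force: 0.0
```

View pics/g.png

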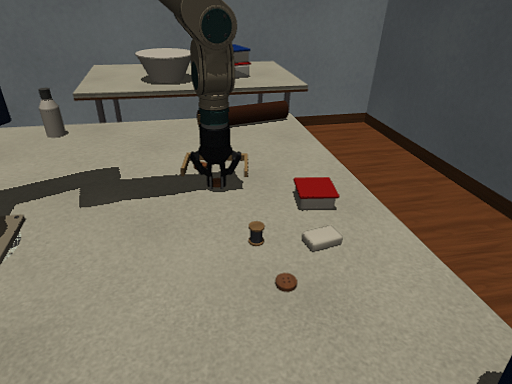

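B is in front of the mouth at (216,180). The reel, soap and C are where they were. Finishing B, then going round behind C at a 64° turn so that it can be steered left of the reel.

```bash
python3 -m inch '[{"grip":190,"tx":0.004,"ty":0.02,"tz":0,"wx":0,"wy":0,"wz":0},{"grip":190,"tx":0.008,"ty":0.04,"tz":0,"wx":0,"wy":0,"wz":0},{"grip":190,"tx":0.012,"ty":0.06,"tz":0,"wx":0,"wy":0,"wz":0},{"grip":190,"tx":0.015,"ty":0.08,"tz":0,"wx":0,"wy":0,"wz":0},{"grip":190,"tx":0.018,"ty":0.095,"tz":0,"wx":0,"wy":0,"wz":0}]'
python3 -m inch '[{"grip":190,"tx":-0.005,"ty":-0.025,"tz":0,"wx":0,"wy":0,"wz":0},{"grip":190,"tx":-0.01,"ty":-0.05,"tz":0,"wx":0,"wy":0,"wz":0},{"grip":190,"tx":-0.01,"ty":-0.05,"tz":0.035,"wx":0,"wy":0,"wz":0},{"grip":190,"tx":-0.01,"ty":-0.05,"tz":0.07,"wx":0,"wy":0,"wz":0},{"grip":190,"tx":-0.01,"ty":-0.05,"tz":0.1,"wx":0,"wy":0,"wz":0}]'
python3 -m inch '[{"grip":190,"tx":0.008,"ty":-0.03,"tz":0,"wx":0,"wy":0,"wz":4.3},{"grip":190,"tx":0.016,"ty":-0.06,"tz":0,"wx":0,"wy":0,"wz":8.6},{"grip":190,"tx":0.024,"ty":-0.09,"tz":0,"wx":0,"wy":0,"wz":13},{"grip":190,"tx":0.031,"ty":-0.12,"tz":0,"wx":0,"wy":0,"wz":17},{"grip":190,"tx":0.038,"ty":-0.151,"tz":0,"wx":0,"wy":0,"wz":21.3}]'
python3 -m inch '[{"grip":190,"tx":0.008,"ty":-0.03,"tz":0,"wx":0,"wy":0,"wz":4.3},{"grip":190,"tx":0.016,"ty":-0.06,"tz":0,"wx":0,"wy":0,"wz":8.6},{"grip":190,"tx":0.024,"ty":-0.09,"tz":0,"wx":0,"wy":0,"wz":13},{"grip":190,"tx":0.031,"ty":-0.12,"tz":0,"wx":0,"wy":0,"wz":17},{"grip":190,"tx":0.038,"ty":-0.151,"tz":0,"wx":0,"wy":0,"wz":21.3}]'
python3 -m inch '[{"grip":190,"tx":0.008,"ty":-0.03,"tz":0,"wx":0,"wy":0,"wz":4.3},{"grip":190,"tx":0.016,"ty":-0.06,"tz":0,"wx":0,"wy":0,"wz":8.6},{"grip":190,"tx":0.024,"ty":-0.09,"tz":0,"wx":0,"wy":0,"wz":13},{"grip":190,"tx":0.031,"ty":-0.12,"tz":0,"wx":0,"wy":0,"wz":17},{"grip":190,"tx":0.038,"ty":-0.151,"tz":0,"wx":0,"wy":0,"wz":21.3}]'
python3 - <<'E'
from h import *
cv2.imwrite("pics/i.png",bot.get_image("scene")[0])
E
```

```text
clock: 9.73
ee_pos: [0.5653, 0.2479, 0.1779]
ee_rot: [[0.184, 0.983, 0.001], [0.983, -0.184, 0.001], [0.001, 0.001, -1.0]]
wrist_force: [0.8, -0.2, -0.4]
gripper_width: 0.0216
finger_force: 0.1
clock: 10.15
ee_pos: [0.5547, 0.1957, 0.2786]
ee_rot: [[0.186, 0.983, -0.0], [0.983, -0.186, -0.0], [-0.0, -0.0, -1.0]]
wrist_force: [0.5, -0.3, 0.3]
gripper_width: 0.0218
finger_force: 0.0
clock: 10.57
ee_pos: [0.5932, 0.0441, 0.2777]
ee_rot: [[-0.189, 0.982, 0.001], [0.982, 0.189, -0.0], [-0.0, 0.001, -1.0]]
wrist_force: [0.6, -0.2, 0.6]
gripper_width: 0.0216
finger_force: 0.0
clock: 10.98
ee_pos: [0.6313, -0.1071, 0.2775]
ee_rot: [[-0.532, 0.847, 0.0], [0.847, 0.532, -0.0], [-0.0, 0.0, -1.0]]
wrist_force: [-0.2, -0.1, -0.2]
gripper_width: 0.0219
finger_force: 0.0
clock: 11.4
ee_pos: [0.6693, -0.2581, 0.2774]
ee_rot: [[-0.803, 0.596, 0.0], [0.596, 0.803, -0.0], [-0.0, 0.0, -1.0]]
wrist_force: [1.3, 0.8, 0.3]
gripper_width: 0.0218
finger_force: 0.0
```

View pics/i.png

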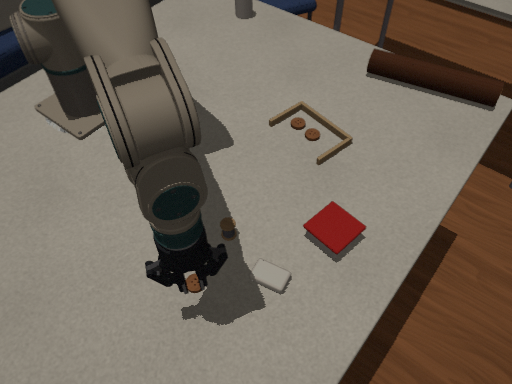

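A and B are inside at (298,124) and (312,134). C is at (194,284), below the gripper. Now C's first leg: down, push left-forward, back off and rise.

```bash
python3 -m inch '[{"grip":190,"tx":0,"ty":0.001,"tz":-0.03,"wx":0,"wy":0,"wz":0},{"grip":190,"tx":0,"ty":0.001,"tz":-0.06,"wx":0,"wy":0,"wz":0},{"grip":190,"tx":0,"ty":0.001,"tz":-0.085,"wx":0,"wy":0,"wz":0},{"grip":190,"tx":0,"ty":0.001,"tz":-0.1,"wx":0,"wy":0,"wz":0},{"grip":190,"tx":0,"ty":0.001,"tz":-0.1,"wx":0,"wy":0,"wz":0}]'
python3 -m inch '[{"grip":190,"tx":-0.012,"ty":0.009,"tz":0,"wx":0,"wy":0,"wz":0},{"grip":190,"tx":-0.024,"ty":0.018,"tz":0,"wx":0,"wy":0,"wz":0},{"grip":190,"tx":-0.036,"ty":0.027,"tz":0,"wx":0,"wy":0,"wz":0},{"grip":190,"tx":-0.048,"ty":0.036,"tz":0,"wx":0,"wy":0,"wz":0},{"grip":190,"tx":-0.061,"ty":0.046,"tz":0,"wx":0,"wy":0,"wz":0}]'
python3 -m inch '[{"grip":190,"tx":-0.012,"ty":0.009,"tz":0,"wx":0,"wy":0,"wz":0},{"grip":190,"tx":-0.024,"ty":0.018,"tz":0,"wx":0,"wy":0,"wz":0},{"grip":190,"tx":-0.036,"ty":0.027,"tz":0,"wx":0,"wy":0,"wz":0},{"grip":190,"tx":-0.048,"ty":0.036,"tz":0,"wx":0,"wy":0,"wz":0},{"grip":190,"tx":-0.061,"ty":0.046,"tz":0,"wx":0,"wy":0,"wz":0}]'
python3 -m inch '[{"grip":190,"tx":0.016,"ty":-0.012,"tz":0,"wx":0,"wy":0,"wz":0},{"grip":190,"tx":0.032,"ty":-0.024,"tz":0,"wx":0,"wy":0,"wz":0},{"grip":190,"tx":0.032,"ty":-0.024,"tz":0.035,"wx":0,"wy":0,"wz":0},{"grip":190,"tx":0.032,"ty":-0.024,"tz":0.07,"wx":0,"wy":0,"wz":0},{"grip":190,"tx":0.032,"ty":-0.024,"tz":0.1,"wx":0,"wy":0,"wz":0}]'
python3 -m inch '[{"grip":190,"tx":-0.007,"ty":-0.002,"tz":0,"wx":0,"wy":0,"wz":-6.5},{"grip":190,"tx":-0.014,"ty":-0.004,"tz":0,"wx":0,"wy":0,"wz":-13},{"grip":190,"tx":-0.02,"ty":-0.006,"tz":0,"wx":0,"wy":0,"wz":-19.5},{"grip":190,"tx":-0.027,"ty":-0.008,"tz":0,"wx":0,"wy":0,"wz":-26},{"grip":190,"tx":-0.033,"ty":-0.01,"tz":0,"wx":0,"wy":0,"wz":-33}]'
python3 -m inch '[{"grip":190,"tx":-0.007,"ty":-0.002,"tz":0,"wx":0,"wy":0,"wz":-6.5},{"grip":190,"tx":-0.014,"ty":-0.004,"tz":0,"wx":0,"wy":0,"wz":-13},{"grip":190,"tx":-0.02,"ty":-0.006,"tz":0,"wx":0,"wy":0,"wz":-19.5},{"grip":190,"tx":-0.027,"ty":-0.008,"tz":0,"wx":0,"wy":0,"wz":-26},{"grip":190,"tx":-0.033,"ty":-0.01,"tz":0,"wx":0,"wy":0,"wz":-32.5}]'
python3 - <<'E'
from h import *
for c in("scene","side","wrist"):
  im=bot.get_image(c)[0];cv2.imwrite(f"pics/j_{c}.png",im)
  for q,z in(("button1_center",.007),("reel",.021)):
   for r in bot.trace(c,q)[:4]:
    v,u=np.nonzero(r["region"]);print(c,q,r["score"],r["rect"],world(c,[[u.mean(),v.mean()]],z).round(3).tolist())
E
```

```text
clock: 11.87
ee_pos: [0.6688, -0.2555, 0.1754]
ee_rot: [[-0.801, 0.599, -0.002], [0.599, 0.801, 0.001], [0.002, -0.001, -1.0]]
wrist_force: [0.1, 0.3, 0.7]
gripper_width: 0.0216
finger_force: 0.0
clock: 12.28
ee_pos: [0.6079, -0.2094, 0.1775]
ee_rot: [[-0.801, 0.599, 0.001], [0.599, 0.801, -0.001], [-0.001, 0.0, -1.0]]
wrist_force: [-0.0, 0.5, -0.0]
gripper_width: 0.0221
finger_force: 0.0
clock: 12.7
ee_pos: [0.5469, -0.1634, 0.1776]
ee_rot: [[-0.801, 0.599, 0.001], [0.599, 0.801, -0.001], [-0.001, 0.0, -1.0]]
wrist_force: [0.6, 0.2, 0.1]
gripper_width: 0.0219
finger_force: 0.0
clock: 13.12
ee_pos: [0.5794, -0.1878, 0.2784]
ee_rot: [[-0.801, 0.599, -0.0], [0.599, 0.801, 0.0], [0.0, -0.0, -1.0]]
wrist_force: [1.6, 0.5, 0.1]
gripper_width: 0.0218
finger_force: 0.0
clock: 13.53
ee_pos: [0.5457, -0.1976, 0.2776]
ee_rot: [[-0.34, 0.94, 0.0], [0.94, 0.34, -0.0], [-0.0, 0.0, -1.0]]
wrist_force: [-0.3, 0.3, -0.2]
gripper_width: 0.0221
finger_force: 0.0
clock: 13.95
ee_pos: [0.5127, -0.2076, 0.2774]
ee_rot: [[0.218, 0.976, 0.0], [0.976, -0.218, -0.0], [-0.0, 0.0, -1.0]]
wrist_force: [0.0, 0.8, -0.4]
gripper_width: 0.0216
finger_force: 0.0
scene button1_center 0.63 [291.3, 117.9, 304.8, 132.2] [[0.518, 0.291, 0.007]]
scene button1_center 0.34 [175.3, 224.3, 195.9, 237.0] [[0.518, -0.143, 0.007]]
scene reel 0.78 [219.6, 216.2, 234.8, 240.7] [[0.597, -0.086, 0.021]]
side reel 0.58 [250.0, 224.2, 261.9, 245.8] [[0.596, -0.089, 0.021]]
wrist reel 0.74 [310.4, 0.0, 377.3, 45.3] [[0.598, -0.091, 0.021]]
```

View pics/j_side.png

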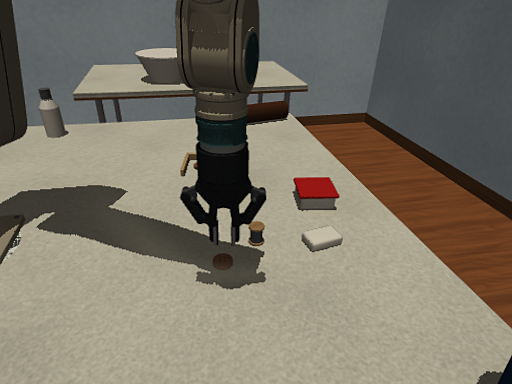

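C is at (222,261), clear of the reel at (257,234), and the reel has not moved.

```bash
python3 - <<'E'
from h import *
print(world("side",[[222,261]],.007).round(3))
im=cv2.imread("pics/j_wrist.png");h=cv2.cvtColor(im,cv2.COLOR_BGR2HSV)
m=cv2.inRange(h,(0,90,20),(18,255,255));n,l,s,c=cv2.connectedComponentsWithStats(m)
for i in range(1,n):
  if s[i,4]>150: print(s[i],world("wrist",[c[i]],.007).round(3))
E
```

```text
[[ 0.516 -0.146  0.007]]
[ 309    0   66   44 1935] [[ 0.604 -0.089  0.007]]
[ 217   92   50   51 1979] [[ 0.519 -0.142  0.007]]
```

```bash
python3 -m inch '[{"grip":190,"tx":-0.009,"ty":0,"tz":-0.03,"wx":0,"wy":0,"wz":0},{"grip":190,"tx":-0.009,"ty":0,"tz":-0.06,"wx":0,"wy":0,"wz":0},{"grip":190,"tx":-0.009,"ty":0,"tz":-0.085,"wx":0,"wy":0,"wz":0},{"grip":190,"tx":-0.009,"ty":0,"tz":-0.1,"wx":0,"wy":0,"wz":0},{"grip":190,"tx":-0.009,"ty":0,"tz":-0.1,"wx":0,"wy":0,"wz":0}]'
python3 -m inch '[{"grip":190,"tx":0.005,"ty":0.02,"tz":0,"wx":0,"wy":0,"wz":0},{"grip":190,"tx":0.01,"ty":0.04,"tz":0,"wx":0,"wy":0,"wz":0},{"grip":190,"tx":0.014,"ty":0.06,"tz":0,"wx":0,"wy":0,"wz":0},{"grip":190,"tx":0.019,"ty":0.08,"tz":0,"wx":0,"wy":0,"wz":0},{"grip":190,"tx":0.024,"ty":0.1,"tz":0,"wx":0,"wy":0,"wz":0}]'
python3 -m inch '[{"grip":190,"tx":0.005,"ty":0.02,"tz":0,"wx":0,"wy":0,"wz":0},{"grip":190,"tx":0.01,"ty":0.04,"tz":0,"wx":0,"wy":0,"wz":0},{"grip":190,"tx":0.014,"ty":0.06,"tz":0,"wx":0,"wy":0,"wz":0},{"grip":190,"tx":0.019,"ty":0.08,"tz":0,"wx":0,"wy":0,"wz":0},{"grip":190,"tx":0.024,"ty":0.1,"tz":0,"wx":0,"wy":0,"wz":0}]'
python3 -m inch '[{"grip":190,"tx":0.005,"ty":0.02,"tz":0,"wx":0,"wy":0,"wz":0},{"grip":190,"tx":0.01,"ty":0.04,"tz":0,"wx":0,"wy":0,"wz":0},{"grip":190,"tx":0.014,"ty":0.06,"tz":0,"wx":0,"wy":0,"wz":0},{"grip":190,"tx":0.019,"ty":0.08,"tz":0,"wx":0,"wy":0,"wz":0},{"grip":190,"tx":0.024,"ty":0.1,"tz":0,"wx":0,"wy":0,"wz":0}]'
python3 -m inch '[{"grip":190,"tx":0.005,"ty":0.02,"tz":0,"wx":0,"wy":0,"wz":0},{"grip":190,"tx":0.01,"ty":0.04,"tz":0,"wx":0,"wy":0,"wz":0},{"grip":190,"tx":0.014,"ty":0.06,"tz":0,"wx":0,"wy":0,"wz":0},{"grip":190,"tx":0.019,"ty":0.08,"tz":0,"wx":0,"wy":0,"wz":0},{"grip":190,"tx":0.024,"ty":0.1,"tz":0,"wx":0,"wy":0,"wz":0}]'
python3 -m inch '[{"grip":190,"tx":0.002,"ty":0.012,"tz":0,"wx":0,"wy":0,"wz":0},{"grip":190,"tx":0.004,"ty":0.024,"tz":0,"wx":0,"wy":0,"wz":0},{"grip":190,"tx":0.006,"ty":0.036,"tz":0,"wx":0,"wy":0,"wz":0},{"grip":190,"tx":0.008,"ty":0.048,"tz":0,"wx":0,"wy":0,"wz":0},{"grip":190,"tx":0.008,"ty":0.048,"tz":0,"wx":0,"wy":0,"wz":0}]'
python3 -m inch '[{"grip":190,"tx":-0.005,"ty":-0.025,"tz":0,"wx":0,"wy":0,"wz":0},{"grip":190,"tx":-0.01,"ty":-0.05,"tz":0,"wx":0,"wy":0,"wz":0},{"grip":190,"tx":-0.01,"ty":-0.05,"tz":0.035,"wx":0,"wy":0,"wz":0},{"grip":190,"tx":-0.01,"ty":-0.05,"tz":0.07,"wx":0,"wy":0,"wz":0},{"grip":190,"tx":-0.01,"ty":-0.05,"tz":0.1,"wx":0,"wy":0,"wz":0}]'
python3 -m inch '[{"grip":190,"tx":-0.02,"ty":-0.03,"tz":0.02,"wx":0,"wy":0,"wz":0},{"grip":190,"tx":-0.04,"ty":-0.06,"tz":0.04,"wx":0,"wy":0,"wz":0},{"grip":190,"tx":-0.05,"ty":-0.08,"tz":0.06,"wx":0,"wy":0,"wz":0},{"grip":190,"tx":-0.06,"ty":-0.1,"tz":0.08,"wx":0,"wy":0,"wz":0},{"grip":190,"tx":-0.06,"ty":-0.1,"tz":0.08,"wx":0,"wy":0,"wz":0}]'
python3 - <<'E'
from h import *
im=bot.get_image("scene")[0]
cv2.imwrite("pics/k.png",cv2.resize(im[80:310,140:390],None,fx=2.6,fy=2.6,interpolation=cv2.INTER_CUBIC))
h=cv2.cvtColor(im,cv2.COLOR_BGR2HSV)
o=np.array([.567,.276]);fx=np.array([.195,.981]);fy=np.array([-.981,.195])
for r in bot.trace("scene","button1_center")[:4]:
    v,u=np.nonzero(r["region"]);w=world("scene",[[u.mean(),v.mean()]],.007)[0];print(w.round(3),fx@(w[:2]-o),fy@(w[:2]-o))
E
```

```text
clock: 14.82
ee_pos: [0.5041, -0.2079, 0.175]
ee_rot: [[0.212, 0.977, -0.002], [0.977, -0.212, 0.001], [0.001, -0.002, -1.0]]
wrist_force: [0.5, -0.1, 0.5]
gripper_width: 0.0218
finger_force: 0.0
clock: 15.23
ee_pos: [0.5286, -0.1072, 0.1768]
ee_rot: [[0.212, 0.977, 0.0], [0.977, -0.212, -0.0], [-0.0, 0.0, -1.0]]
wrist_force: [-0.0, 0.9, 0.2]
gripper_width: 0.0217
finger_force: 0.0
clock: 15.65
ee_pos: [0.5526, -0.0069, 0.1768]
ee_rot: [[0.212, 0.977, 0.0], [0.977, -0.212, -0.0], [-0.0, 0.0, -1.0]]
wrist_force: [0.7, -0.0, -0.8]
gripper_width: 0.0216
finger_force: 0.1
clock: 16.07
ee_pos: [0.5765, 0.0931, 0.1768]
ee_rot: [[0.212, 0.977, 0.0], [0.977, -0.212, -0.0], [-0.0, 0.0, -1.0]]
wrist_force: [0.3, -0.4, 0.7]
gripper_width: 0.0218
finger_force: 0.1
clock: 16.48
ee_pos: [0.6005, 0.1932, 0.1767]
ee_rot: [[0.212, 0.977, -0.0], [0.977, -0.212, -0.0], [-0.0, 0.0, -1.0]]
wrist_force: [0.2, -1.0, 0.2]
gripper_width: 0.022
finger_force: 0.1
clock: 16.9
ee_pos: [0.6086, 0.2418, 0.1769]
ee_rot: [[0.211, 0.977, 0.001], [0.977, -0.211, 0.001], [0.001, 0.001, -1.0]]
wrist_force: [0.6, 0.1, -0.5]
gripper_width: 0.0215
finger_force: 0.0
clock: 17.32
ee_pos: [0.5977, 0.1888, 0.2777]
ee_rot: [[0.214, 0.977, -0.001], [0.977, -0.214, -0.0], [-0.001, -0.001, -1.0]]
wrist_force: [0.1, 0.8, 0.5]
gripper_width: 0.0217
finger_force: 0.0
clock: 17.73
ee_pos: [0.5377, 0.0872, 0.361]
ee_rot: [[0.217, 0.976, 0.006], [0.976, -0.217, -0.001], [-0.0, 0.006, -1.0]]
wrist_force: [0.5, -0.3, 0.3]
gripper_width: 0.0219
finger_force: 0.0
[0.519 0.291 0.007] 0.005212141282090274 0.050123354784403766
```

View pics/k.png

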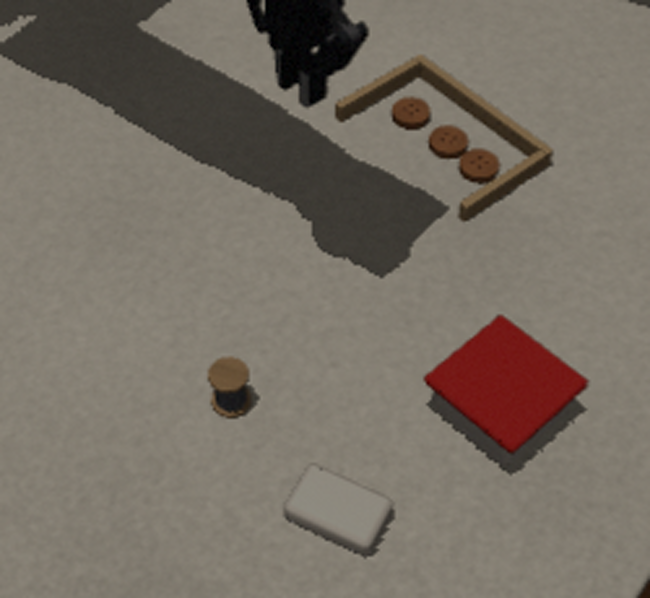

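All three buttons lie flat well inside the frame, at crop (411,112), (448,141) and (479,165). The reel, soap and tub are standing where they were, and the arm is clear.

```bash
python3 -c "
from rig import bot
print(bot.close_job())"
```

```text
the job is handed in; nothing more can be done
None
```

I swept all three buttons into the sorting frame and handed the job in; the last camera view showed them lying flat well inside it, with the reel, soap and tub undisturbed, but the hand-in gave no verdict.

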